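# Snap the carrying lid onto a filled sweet jar and keep it pressed down

### The arm

A 7-joint arm with a two-finger parallel gripper is mounted at the origin on the work surface. World frame = base frame: x ahead of the robot, y to its left, z up, the work surface at z = 0. Lengths are in m, angles in rad, forces in N, time in s.
With the tool pointing down it reaches from about 0.425 to 0.925 m from the base axis. Payload 6.8 kg.
Tool frame: the origin (TCP) lies midway between the tips of the shut fingers; the grasp point (between the pads) lies 19 mm behind it; z points along the fingers, x is the direction in which the jaws open and shut, and the axes are right-handed (so a half turn about z gives the same grasp; the last joint's range is limited). The gripper opens to 85 mm and grips with 20 to 120 N. Pads are 22 mm wide; open, the fingers measure 114 mm over their backs; the gripper's body (76 mm by 85 mm) begins 54 mm behind the grasp point. The pads swing forward as they close: fully open they stand 13 mm farther back than shut.
Start: joints at [1.056, 0.477, 0.022, 1.555, -0.011, 1.109, -0.083], TCP at [0.267, -0.62, 0.194] pointing down, gripper open.
Joint ranges: [-2.96, 2.96], [-0.34, 2.1], [-1.41, 1.46], [0.24, 2.44], [-1.37, 4.51], [0.17, 1.92], [-2.96, 2.96]. Speed limits (rad/s): [2.39, 2.39, 3.14, 3.14, 3.14, 3.14, 3.14].

### API

Orientations are given as a unit quaternion [w, x, y, z].
In Python, from station import bot gives the robot as it stands.
- The arm moves only by the tool step_arm, never from a script. Its argument "increments" is a list of rows, each a list of 7 numbers: the shift along the tool's x, y, z in cm, then the turn, a rotation vector about the tool's x, y, z in degrees, then the closure, from 0 (fully open) to 1 (shut). A call has 1 to 20 rows; each row shifts and turns the commanded pose from where the row before left it, along the tool's axes as they then stand; what a row does not reach is not made up. A row lasts 1/10 s, in which the tool goes at most 50 mm and 8.59 degrees, less where a joint would pass 70% of its speed; a pose out of reach is approached as far as the arm can. A call is refused whole if a number of a shift passes 5 or a number of a turn 8.59, either way. A call with a gripper value outside its range is refused whole. The fingers move at their own pace and stop on an object; "squeeze" is the grip in N (left out, the last holds). Time passes only in rows, so rows that do not move let the fingers close. It gives the time, the measured TCP pose, the force and the opening at its end, in the units of the state.
- bot.get_obs(): the state, without advancing time (a new reading comes with each control period).
- bot.read_camera(name): name is "scene" or "top" or "wrist"; returns a dict with "pixels" (400x640x3 uint8, red, green, blue), "vertical_fov" (degrees; the focal length in pixels is half the picture's height over the tangent of half this angle, whatever the lens; pixels are square), "cx", "cy" (the principal point, pixels), "camera_from_world" (4x4, takes a point from world to camera coordinates). Camera axes: x right, y down, z forward; pixel columns grow to the right and rows downward; lengths in m; the calibration is good to about 2 mm. A picture is of the moment at which its call begins. There is no depth.
- bot.hand_in(): hands the job in, once; it reports no verdict.
Trained networks look in a picture, given as the dict that the camera call returned (one of the last four; its "shot" number tells which), for a name from the list of things; names that differ only in an ending like _2 or _b are one class to them, and where a whole thing is asked for, a point or a joint stands for the part that bears it (a point fixed in the world has none). Each returns a list of dicts, best first, with "score" (0 to 1); they miss things now and then, are a little off and sometimes report something else, mostly with a low value. They report only what shows in the picture. A call takes as long as a camera call.
- bot.find_in(picture, query): "point" ([column, row] in pixels, amid what is visible of it).
- bot.cut_out(picture, query): "pixels" (400x640 bool, what is visible of it) and "point" ([column, row] in pixels, amid what is visible of it).
- bot.pinpoint(picture, query): "point" ([column, row] in pixels: a listed point, or the origin of a listed thing).
The state is a dict: "t": time; "q": joint angles; "joint_vel": joint speeds; "joint_torque": joint torques, N m; "eef_pos": TCP position; "tool_rot": TCP orientation; "contact_force": force on the tool from outside, world axes, zero at the start; "torque": the same for the moment, N m; "gripper_width": opening from 0.0 (shut) to 1.0 (fully open).
Only numpy, scipy, OpenCV 4.12 (cv2) and the standard library are available. Lean on these libraries where they do the work, as an engineer would, in place of code of your own. Each camera call takes 0.05 s, during which the arm holds its last target.

### The job

Take the red lid by its white handle, lift it up off its hooks, and press it down onto the filled jar in the nest until it snaps home all round, level and fully down; it is food packaging, so it must never be dropped or laid on the bench. Finish while still holding the handle and pressing the closed lid down with a steady, moderate push (about 10 N), so that the liner takes its seal. Leave the blue lid on its hooks and the other things on the bench where they are.

Things in the scene. Friction and masses are not known exactly. Their poses are not given: they have to be found in the camera images.
- red_lid: Red snap-fit lid, 114 mm wide, 24 mm high without handle, 0.1 kg, hollow below. Origin: centre of its lower edge; z up, y along the handle bar. Top face at z = 24 mm; inside face that rests on the jar's rim at z = 20 mm; inner bead of 95 mm inside diameter round the lower edge. Hangs level by its white arched handle on two prongs of the rack, at either station.
- red_lid_grip (a point): Centre of the red lid's handle bar, 70 mm above the lid's origin. Bar straight, 96 mm long (lid's y), 14 mm wide (lid's x), 12 mm high; its underside is 40 mm above the lid's top face; a leg at each end, 80 mm clear between them. The prongs run under the bar 30 mm to each side of this point, so its middle is free for the fingers.
- rack: Fixed stainless wire rack, 340 mm wide, 174 mm high. Origin: on the bench, below the middle between the two hanging bars. Stations at y = +80 and -80 mm, each with two 6 mm prongs along x, 30 mm to each side of its middle. Bars rest on them at height 160 mm. Prongs come from a cross rail at x = +100 mm; their open ends point to -x, roughly towards the robot.
- rack_tip (a point): Middle of the line of upturned prong tips, at their highest: 174 mm high (14 mm above a resting bar's underside), 26 mm to the rack's -x from the bars. To come off, a lid is lifted 15 to 33 mm (the bar then clears the tips, its top face stays below the prongs), drawn at least 90 mm along the rack's -x, and only then raised further.
- jar: Clear round jar full of red wrapped sweets, red label, 114 mm wide, 140 mm tall, held fast in a black round nest (144 mm) on a flat aluminium flange (170 mm). It cannot move. Origin: on the bench, on the jar's axis; z up. Any turn of the lid about the vertical fits.
- jar_rim (a point): Centre of that jar's mouth at rim height, 150 mm above the bench. Neck 92 mm in diameter, its top edge tapered to 85 mm over the top 6 mm, which leads the lid on. The lid is home when its inside face lies on the rim: lid's origin 20 mm below this point.
- jar_snap (a point): On the jar's axis at the height of its six springy white snap tabs (10 mm below the rim, standing out to 101 mm diameter). Lowered level, the lid meets the tabs with its origin 7 mm below the rim; the push rises to 10 to 25 N and suddenly drops as the lid passes them, origin about 13 mm below the rim; the tabs then draw it on and it meets nothing firm until home.
- blue_lid: A lid of the same form and size in blue with a white handle, hanging at the rack's other station. Origin as for the red lid. Leave it there.
- blue_jar: Finished jar with blue sweets and a blue lid with white handle, 114 mm in diameter, 196 mm tall with its handle, standing on the bench. Origin: centre of its underside. Leave it.
- empty_jar: Empty clear open jar with red label, 114 mm in diameter, 140 mm tall, standing on the bench. Origin: centre of its underside. Leave it.
- label_roll: Roll of white labels, 90 mm in diameter, 50 mm high, lying flat. Origin: centre of its underside. Leave it.
- marker: Blue marker pen with black cap, 135 mm long, 17 mm thick, lying along its x. Origin: on the bench under its middle. Leave it.
- scoop: Steel scoop with a white handle, 230 mm long, 35 mm high, lying along its x. Origin: on the bench at the joint of blade and handle. Leave it.
- tape_dispenser: Black desk tape dispenser, 160 by 58 mm, 94 mm high. Origin: centre of its underside. Leave it.

How it is judged:
By the outcome, as a careful person would: the job done as asked, in the order asked, and still so for the second after the job is handed in, while the arm keeps its last pose, push and grip.
It also fails if it takes over 64 s, if anything falls off the work surface, if the arm or the gripper's body presses on something with over 40 N, if the wrist force passes 120 N, or if a joint passes its speed limit or range.

## Working session

There is one attempt and no reset: what is moved stays moved. The work goes in short steps, Python scripts to look and compute and a tool call to move; the robot and the scene stay as the last step left them, time stands still between calls to the robot, and variables do not carry over. Pictures are saved under pics/ and viewed, and the job is handed in when it is done.

Besides the shell and the picture viewer there is one more tool, called after "Emit:" by a JSON object that holds its "fn" and its "kwargs". step_arm: Moves the arm, as the interface text tells. Its arguments: {"type":"object","properties":{"increments":{"type":"array"},"squeeze":{"type":"number"}},"required":["increments"]}

```bash
mkdir -p pics; ls
cat > h.py <<'E'
import numpy as np, cv2
from station import bot
from scipy.spatial.transform import Rotation as R
def K(p):
    f=200/np.tan(np.radians(p["vertical_fov"])/2); return f
def ray(p,px):
    f=K(p);T=np.array(p["camera_from_world"]);Rm=T[:3,:3];t=T[:3,3]
    d=Rm.T@np.array([(px[0]-p["cx"])/f,(px[1]-p["cy"])/f,1]);return -Rm.T@t,d/np.linalg.norm(d)
def atz(p,px,z):
    o,d=ray(p,px);return o+d*(z-o[2])/d[2]
def proj(p,X):
    T=np.array(p["camera_from_world"]);c=T[:3,:3]@np.array(X)+T[:3,3];f=K(p);return np.array([p["cx"]+f*c[0]/c[2],p["cy"]+f*c[1]/c[2]])
def tri(rs):
    A=0;b=0
    for o,d in rs:
        P=np.eye(3)-np.outer(d,d);A=A+P;b=b+P@o
    x=np.linalg.solve(A,b);return x,[np.linalg.norm((np.eye(3)-np.outer(d,d))@(x-o)) for o,d in rs]
def save(p,n): cv2.imwrite("pics/"+n,p["pixels"][:,:,::-1])
E
python3 - <<'E'
from h import *
np.set_printoptions(precision=4,suppress=True)
P={}
for n in("scene","top","wrist"):
    p=bot.read_camera(n);P[n]=p;save(p,n+"0.png")
    o,_=ray(p,(0,0));print(n,p["vertical_fov"],p["cx"],p["cy"],o,p["shot"])
for q in("red_lid_grip","red_lid","rack","rack_tip","jar","jar_rim","jar_snap","blue_lid"):
    rs=[]
    for n in P:
        r=bot.pinpoint(P[n],q)
        print(q,n,[(np.round(a["point"],1),round(a["score"],2)) for a in r[:3]])
        if r and n!="wrist": rs.append(ray(P[n],r[0]["point"]))
    if len(rs)==2: print("   ",*tri(rs))
print(bot.get_obs())
E
```

```text
pics
scene 54.33735306684576 319.7066212660487 194.03113308755067 [ 1.6272 -0.4547  0.873 ] 1
top 45.34480744492342 322.5787950287873 208.93168268791823 [0.4661 0.0372 1.4555] 2
wrist 61.00441112903939 324.4553147558285 201.3357817958575 [ 0.3353 -0.5901  0.372 ] 3
red_lid_grip scene [(array([299.3, 273.6]), 0.35)]
red_lid_grip top [(array([241.1, 197.2]), 0.68)]
red_lid_grip wrist []
    [ 0.5834  0.133  -0.1654] [np.float64(0.18999680172993125), np.float64(0.18999680172993125)]
red_lid scene [(array([377.3, 197.8]), 0.88)]
red_lid top [(array([245.9, 199.4]), 0.81)]
red_lid wrist []
    [0.5876 0.2594 0.0976] [np.float64(0.0036324415872427637), np.float64(0.0036324415872426756)]
rack scene [(array([365.1, 226.2]), 0.71)]
rack top []
rack wrist []
rack_tip scene [(array([359.2, 186.6]), 0.75)]
rack_tip top [(array([483.9, 196.1]), 0.6)]
rack_tip wrist []
    [ 0.709  -0.1429  0.3763] [np.float64(0.2129252341406721), np.float64(0.21292523414067221)]
jar scene [(array([268.3, 244.1]), 0.92)]
jar top [(array([393.6, 221.6]), 0.72)]
jar wrist []
    [ 0.5451 -0.1706 -0.0172] [np.float64
[... 429 characters left out ...]
y([352.1, 214.1]), 0.9)]
blue_lid top [(array([300. , 184.5]), 0.86)]
blue_lid wrist []
    [0.6389 0.1147 0.0944] [np.float64(0.0052818998789443475), np.float64(0.005281899878944335)]
{'t': 1.35, 'q': array([ 1.0559,  0.477 ,  0.0224,  1.5554, -0.0115,  1.1093, -0.0831]), 'joint_vel': array([ 0.0005,  0.0013, -0.0008,  0.0005, -0.0008,  0.0003,  0.0003]), 'joint_torque': array([ -0.0003, -59.6325,   1.606 , -28.1538,   0.0124,   0.0017,
         0.    ]), 'eef_pos': array([ 0.2671, -0.62  ,  0.1944]), 'tool_rot': array([ 0.    ,  0.8354, -0.5497,  0.    ]), 'contact_force': array([-0.2631,  0.1454, -0.4462]), 'torque': array([ 0.0042,  0.0515, -0.0028]), 'gripper_width': 0.9955224391948518}
```

View pics/scene0.png

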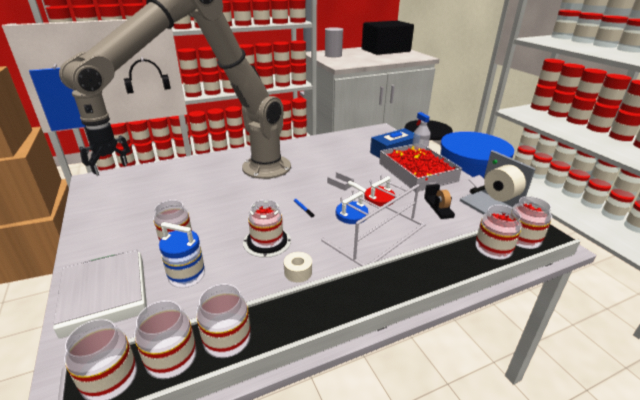

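View pics/top0.png

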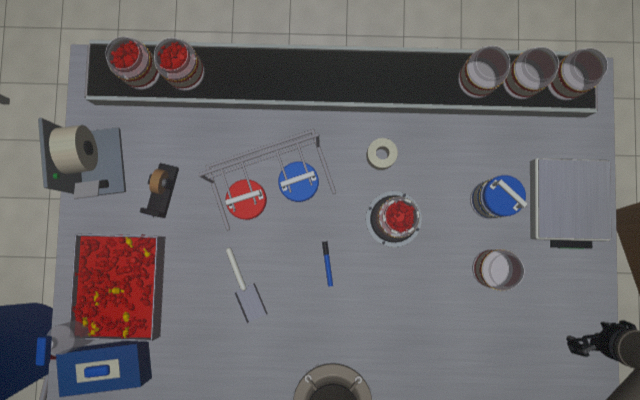

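View pics/wrist0.png

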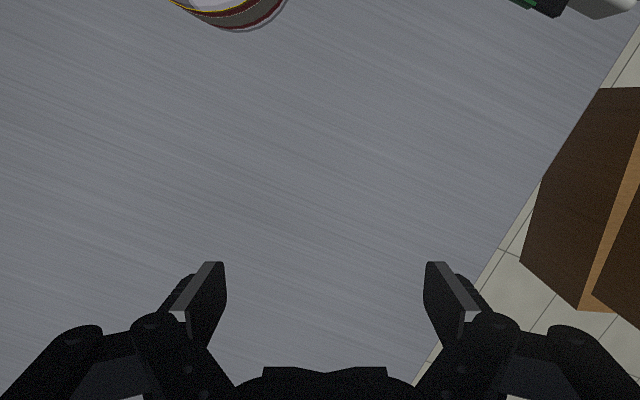

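The views show the red lid at about (245,199) in the top view, left of the blue lid at (298,182). The nest jar is at about (400,216), and the prong tips point down in the image, towards the robot. Next I'll measure the rack's yaw from the handle bars and refine the jar.

```bash
cat > m.py <<'E'
from h import *
np.set_printoptions(precision=4,suppress=True)
import sys
P={n:bot.read_camera(n) for n in("scene","top")}
for q in("red_lid","blue_lid"):
    r=bot.cut_out(P["top"],q)
    if not r: continue
    m=r[0]["pixels"];px=P["top"]["pixels"].astype(int)
    m=cv2.morphologyEx(m.astype(np.uint8),cv2.MORPH_CLOSE,np.ones((9,9)))>0
    w=m&(px.min(2)>130)
    ys,xs=np.nonzero(w)
    W=np.array([atz(P["top"],(x,y),0.172)[:2] for x,y in zip(xs,ys)])
    c=(W.min(0)+W.max(0))/2
    u,s,v=np.linalg.svd(W-W.mean(0));d=v[0]*np.sign(v[0][1])
    t=(W-W.mean(0))@d
    print(q,len(W),"mid",W.mean(0)+d*(t.min()+t.max())/2,"len",np.ptp(t),"yaw",np.degrees(np.arctan2(-d[0],d[1])))
    ys,xs=np.nonzero(m)
    W=np.array([atz(P["top"],(x,y),0.12)[:2] for x,y in zip(xs,ys)]);print("  disc",(W.min(0)+W.max(0))/2,np.ptp(W,axis=0))
for q in("jar_rim","jar","jar_snap"):
    for n,z in(("scene",0),("top",0)):
        zz={"jar_rim":.15,"jar":0,"jar_snap":.14}[q]
        print(q,n,[(atz(P[n],a["point"],zz)[:2],round(a["score"],2)) for a in bot.pinpoint(P[n],q)])
for n,b in(("top",(200,120,240,120)),("scene",(220,150,200,120))):
    x,y,w,h=b;cv2.imwrite(f"pics/zoom_{n}.png",cv2.resize(P[n]["pixels"][y:y+h,x:x+w,::-1],None,fx=3.3,fy=3.3,interpolation=cv2.INTER_CUBIC))
E
python3 m.py
```

```text
red_lid 182 mid [0.5888 0.2577] len 0.09999592436944846 yaw 18.197731747178537
  disc [0.5898 0.26  ] [0.11   0.1151]Traceback (most recent call last):
  File "m.py", line 13, in <module>
    c=(W.min(0)+W.max(0))/2
       ~~~~~^^^
    return umr_minimum(a, axis, None, out, keepdims, initial, where)
ValueError: zero-size array to reduction operation minimum which has no identity
```

Emit:
{"fn": "step_arm", "kwargs": {"increments": [[0,0,-4,0,0,0,0],[0,0,-4,0,0,0,0],[0,0,-4,0,0,0,0],[0,-3,-4,0,0,-4,0],[0,-4,-3,0,0,-5,0],[0,-4.5,0,0,0,-5,0],[0,-4.5,0,0,0,-5,0],[0,-4.5,0,0,0,-5,0]]}}

```text
t: 2.35
eef_pos: [0.4387, -0.5071, 0.3845]
tool_rot: [0.0, 0.932, -0.362, 0.0]
contact_force: [0.0, -0.1, -0.3]
gripper_width: 0.998
```

Emit:
{"fn": "step_arm", "kwargs": {"increments": [[-0.9,-4.2,0,0,0,-4.2,0],[-0.9,-4.2,0,0,0,-4.2,0],[-0.9,-4.2,0,0,0,-4.2,0],[-0.9,-4.2,0,0,0,-4.2,0],[-0.9,-4.2,0,0,0,-4.2,0],[-0.9,-4.2,0,0,0,-4.2,0],[0,0,0,0,0,0,0]]}}

```text
t: 3.05
eef_pos: [0.5275, -0.26, 0.3853]
tool_rot: [-0.001, 0.989, -0.146, 0.001]
contact_force: [-0.4, -0.1, -0.0]
gripper_width: 1.0
```

```bash
sed -i 's/    u,s,v=/    if len(W)==0: continue\n    u,s,v=/; s/    c=(W.min.*//; s/for n,b in.*/raise SystemExit/' m.py
python3 - <<'E'
from h import *
np.set_printoptions(precision=4,suppress=True)
P={n:bot.read_camera(n) for n in("scene","top","wrist")}
save(P["wrist"],"w1.png")
for q in("jar_rim","jar","jar_snap"):
    for n in P:
        zz={"jar_rim":.15,"jar":0,"jar_snap":.14}[q]
        print(q,n,[(np.round(a["point"],1),atz(P[n],a["point"],zz)[:2],round(a["score"],2)) for a in bot.pinpoint(P[n],q)])
print(bot.get_obs()["eef_pos"])
E
```

```text
jar_rim scene [(array([264.5, 208.8]), array([ 0.5671, -0.1748]), 0.69)]
jar_rim top [(array([399.9, 217.5]), array([ 0.5462, -0.1684]), 0.97)]
jar_rim wrist [(array([296.9, 266.1]), array([ 0.4457, -0.394 ]), 0.72), (array([323.,  75.]), array([ 0.5523, -0.1728]), 0.57), (array([321.6,  79.9]), array([ 0.5492, -0.1773]), 0.36)]
jar scene [(array([188.1, 273.2]), array([ 0.6071, -0.4519]), 0.41)]
jar top [(array([394.8, 221.4]), array([ 0.5431, -0.1767]), 0.67)]
jar wrist [(array([321.1,  84.6]), array([ 0.5472, -0.1773]), 0.78)]
jar_snap scene []
jar_snap top [(array([403.7, 214.9]), array([ 0.5543, -0.1803]), 0.8), (array([492.8, 267.4]), array([ 0.4173, -0.4252]), 0.57), (array([166.7, 193.8]), array([0.5952, 0.4751]), 0.23)]
jar_snap wrist [(array([324.9,  75.6]), array([ 0.5544, -0.1735]), 0.91)]
[ 0.5251 -0.2684  0.3843]
```

View pics/w1.png

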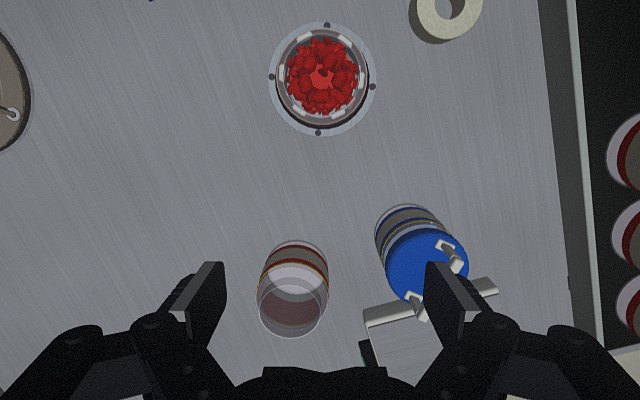

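The wrist view shows the nest jar at about (322,77), with the empty jar and finished blue jar below it. I'll overlay the jar model to refine its axis.

```bash
cat > ov.py <<'E'
from h import *
import sys
def circ(p,img,c,z,r,col,s,x0,y0):
    a=np.linspace(0,2*np.pi,90)
    pts=np.array([(proj(p,(c[0]+r*np.cos(t),c[1]+r*np.sin(t),z))-[x0,y0]+.5)*s for t in a])
    cv2.polylines(img,[np.round(pts).astype(int)],True,col,1,cv2.LINE_AA)
E
python3 - <<'E'
from ov import *
c=(0.549,-0.175)
for n in("wrist","top"):
    p=bot.read_camera(n);save(p,n+"2.png")
    u=proj(p,(*c,0.1));x0,y0=int(max(0,u[0]-70)),int(max(0,u[1]-55)); 
    s=5 if n=="wrist" else 5
    im=cv2.resize(p["pixels"][y0:y0+115,x0:x0+150,::-1],None,fx=s,fy=s,interpolation=cv2.INTER_CUBIC)
    circ(p,im,c,.15,.0425,(0,255,0),s,x0,y0)
    circ(p,im,c,.14,.0505,(255,255,0),s,x0,y0)
    circ(p,im,c,.01,.085,(255,0,255),s,x0,y0)
    cv2.imwrite(f"pics/ov_{n}.png",im)
print(bot.get_obs()["eef_pos"])
E
```

```text
[ 0.52509928 -0.26812101  0.38434453]
```

View pics/ov_wrist.png

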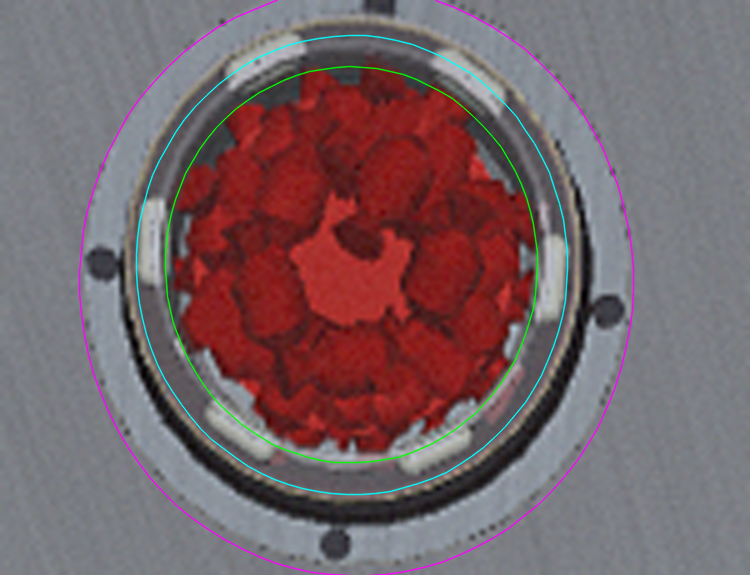

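View pics/ov_top.png

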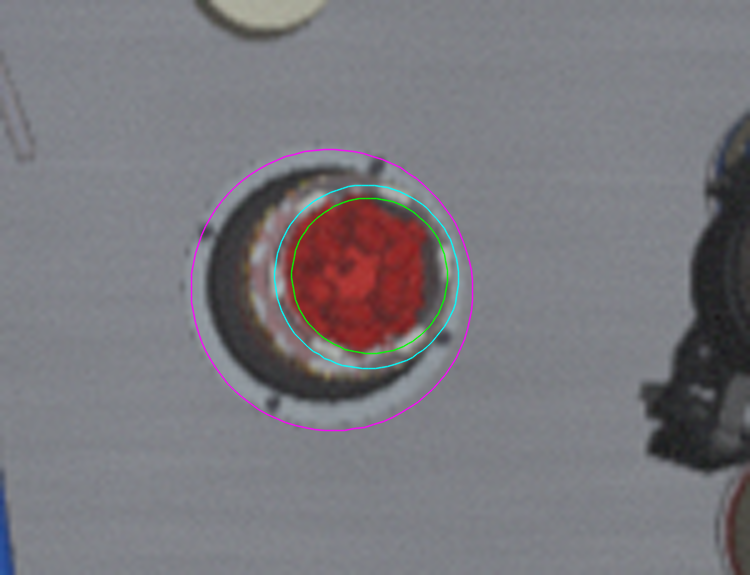

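```bash
cat > fit.py <<'E'
from ov import *
from scipy.optimize import least_squares
def fit(n,c0=(0.549,-0.174),lo=.040,hi=.0575):
    p=bot.read_camera(n);px=p["pixels"].astype(int);pts=[]
    for y in range(400):
        for x in range(640):
            if px[y,x].min()>150:
                X=atz(p,(x,y),.14)[:2]
                if lo<np.hypot(*(X-c0))<hi: pts.append(X)
    pts=np.array(pts)
    s=least_squares(lambda v:np.hypot(pts[:,0]-v[0],pts[:,1]-v[1])-v[2],[*c0,.05],loss="soft_l1",f_scale=.002)
    a=np.degrees(np.arctan2(*(pts-s.x[:2]).T[::-1]))
    print(n,len(pts),s.x,np.std(s.fun),np.histogram(a,bins=24,range=(-180,180))[0])
if __name__=="__main__":
    fit("wrist");fit("top")
E
python3 fit.py
```

```text
wrist 452 [ 0.55001417 -0.17143989  0.04721275] 0.0024471417988807726 [ 7 10 38 12 13 12 44 16  8 13 44 15  0 15 46 11  4 16 47 14  2  9 43 13]
top 62 [ 0.55104211 -0.17206756  0.04749601] 0.0025136671927565783 [ 0  1  8  1  0  0  6  1  0  1  8  1  0  1  7  1  0  2  8  1  0  1 10  4]
```

Both cameras' six-tab fits agree: jar axis at about (0.550, -0.172). Next I'll look at the red lid from above.

Emit:
{"fn": "step_arm", "kwargs": {"increments": [[1,-4.6,0,0,0,-3.6,0],[1,-4.6,0,0,0,-3.6,0],[1,-4.6,0,0,0,-3.6,0],[1,-4.6,0,0,0,-3.6,0],[1,-4.6,0,0,0,-3.6,0],[1,-4.6,0,0,0,-3.6,0],[1,-4.6,0,0,0,-3.6,0],[1,-4.6,0,0,0,-3.6,0],[1,-4.6,0,0,0,-3.6,0],[1,-4.6,0,0,0,-3.6,0],[0,0,0,0,0,0,0],[0,0,0,0,0,0,0]]}}

```text
t: 5.05
eef_pos: [0.6333, 0.1839, 0.3842]
tool_rot: [-0.0, 0.987, 0.162, -0.0]
contact_force: [0.5, -2.0, 0.7]
gripper_width: 0.995
```

Run:
```python
from ov import *
np.set_printoptions(precision=4,suppress=True)
p=bot.read_camera("wrist");save(p,"w3.png")
for q,z in(("red_lid_grip",.166),("red_lid",.096),("rack_tip",.174),("rack",0),("blue_lid",.096)):
    print(q,[(np.round(a["point"],1),atz(p,a["point"],z)[:2],round(a["score"],2)) for a in bot.pinpoint(p,q)])
print(bot.get_obs()["eef_pos"],bot.get_obs()["tool_rot"])
```

```text
red_lid_grip [(array([311.2,  83.2]), array([0.5896, 0.2635]), 0.84)]
red_lid [(array([309.5,  88.8]), array([0.5863, 0.2578]), 0.65)]
rack_tip [(array([325.1, 316.3]), array([ 0.6988, -0.0111]), 0.69)]
rack []
blue_lid [(array([310.5, 202.2]), array([0.6355, 0.1107]), 0.63)]
[0.6342 0.1806 0.3845] [0.0003 0.9872 0.1595 0.0001]
```

View pics/w3.png

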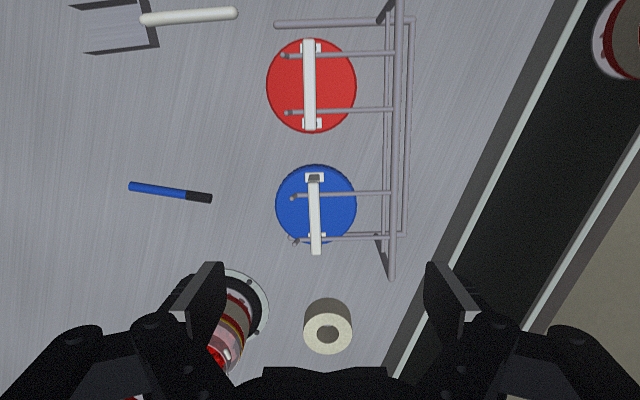

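The red handle bar runs from (309,40) to (311,130), on prongs at rows 54 and 111 with tips at column ~287. I'll fit it precisely.

Run:
```python
from ov import *
np.set_printoptions(precision=4,suppress=True)
p=bot.read_camera("wrist");px=p["pixels"].astype(int)
for nm,(r0,r1) in {"red":(64,104),"blue":(202,232)}.items():
    L=[];Rr=[]
    for y in range(r0,r1):
        row=px[y,285:340].min(1);w=np.nonzero(row>110)[0]
        if len(w)>5: L.append(atz(p,(285+w.min()-.5,y),.172)[:2]);Rr.append(atz(p,(285+w.max()+.5,y),.172)[:2])
    L,Rr=np.array(L),np.array(Rr)
    M=(L+Rr)/2;u,s,v=np.linalg.svd(M-M.mean(0));d=v[0]*np.sign(v[0][1])
    print(nm,"width",np.median(np.linalg.norm(L-Rr,axis=1)),"yaw",np.degrees(np.arctan2(-d[0],d[1])),M.mean(0),s)
    col=p["pixels"]
# column extents of bar
for x in range(305,315,2):
    c=px[30:140,x].min(1);w=np.nonzero(c>110)[0]+30;print(x,w.min(),w.max(),atz(p,(x,w.min()-.5),.172)[:2],atz(p,(x,w.max()+.5),.172)[:2])
# red disc
m=((px[:,:,0]>120)&(px[:,:,1]<90));m[:, :250]=0;m[:,370:]=0;m[145:]=0
ys,xs=np.nonzero(m);c,r=cv2.minEnclosingCircle(np.stack([xs,ys],1).astype(np.float32))[:2];print(c,r,atz(p,c,.12))
```

```text
red width 0.013063912923701364 yaw 19.30164837927108 [0.589 0.259] [0.0752 0.0018]
blue width 0.013411778923698828 yaw 10.210064901620635 [0.6412 0.1144] [0.0621 0.0177]
305 30 139 [0.5691 0.3085] [0.6031 0.2001]
307 30 139 [0.5711 0.3092] [0.6053 0.2008]
309 30 139 [0.5731 0.3099] [0.6074 0.2016]
311 30 139 [0.5751 0.3105] [0.6096 0.2023]
313 30 139 [0.577  0.3112] [0.6118 0.203 ]
(310.1170959472656, 81.58554077148438) 48.4511604309082 [0.5871 0.2626 0.12  ]
```

Run:
```python
from ov import *
np.set_printoptions(precision=4,suppress=True)
p=bot.read_camera("wrist")
c=np.array((0.5885,0.2600));a=np.radians(19.3);ex=np.array([np.cos(a),np.sin(a)]);ey=np.array([-np.sin(a),np.cos(a)])
x0,y0,s=255,20,6
im=cv2.resize(p["pixels"][y0:y0+100+25,x0:x0+115,::-1],None,fx=s,fy=s,interpolation=cv2.INTER_CUBIC)[:600*2]
im=im[:,:]
def poly(l,z,col):
    pts=np.array([(proj(p,(*(c+ex*u+ey*v),z))-[x0,y0]+.5)*s for u,v in l]);cv2.polylines(im,[np.round(pts).astype(int)],True,col,1,cv2.LINE_AA)
poly([(-.007,-.048),(.007,-.048),(.007,.048),(-.007,.048)],.172,(255,0,0))
for k in(-.03,.03): poly([(-.026,k),(.1,k)],.157,(0,255,0))
circ(p,im,c,.12,.057,(255,255,0),s,x0,y0)
circ(p,im,c,.096,.057,(0,255,255),s,x0,y0)
cv2.imwrite("pics/ov3.png",cv2.resize(im,None,fx=.8,fy=.8))
```

```text
(no output)
```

View pics/ov3.png

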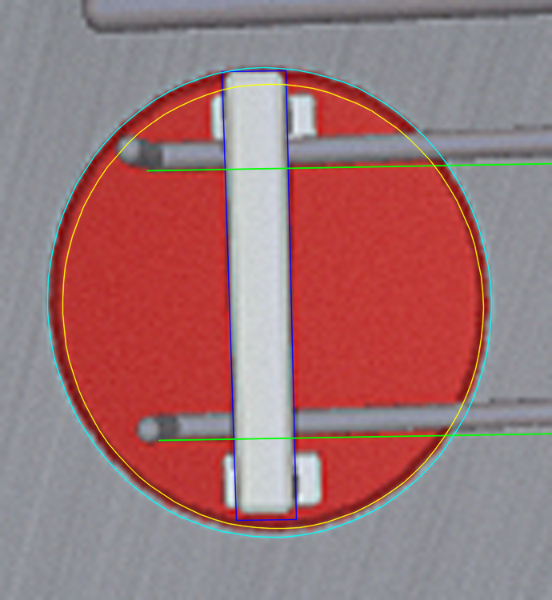

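The overlay fits: lid centre (0.5884, 0.260), yaw 19.3°. I'm moving over it.

Emit:
{"fn": "step_arm", "kwargs": {"increments": [[-0.6,-3,0,0,0,-0.5,0],[-0.6,-3,0,0,0,-0.4,0],[-0.5,-3,0,0,0,0,0],[0,0,4,0,0,0,0],[0,0,4,0,0,0,0],[0,0,4,0,0,0,0],[0,0,3,0,0,0,0],[0,0,0,0,0,0,0],[0,0,0,0,0,0,0],[0,0,0,0,0,0,0]]}}

```text
t: 6.45
eef_pos: [0.5896, 0.2626, 0.237]
tool_rot: [-0.001, 0.986, 0.168, 0.002]
contact_force: [-0.1, -0.1, 0.3]
gripper_width: 1.002
```

```bash
cat > st.py <<'E'
from h import *
np.set_printoptions(precision=4,suppress=True)
def st():
    o=bot.get_obs();q=o["tool_rot"];r=R.from_quat([q[1],q[2],q[3],q[0]]).as_matrix()
    print("t",o["t"],"pos",o["eef_pos"],"xang",np.degrees(np.arctan2(r[1,0],r[0,0])),"zax",r[:,2],"F",o["contact_force"],"M",o["torque"],"w",o["gripper_width"]*85);return o,r
def to(x,y,z):
    o,r=st();print("tool delta cm",r.T@(np.array([x,y,z])-o["eef_pos"])*100)
E
python3 - <<'E'
from st import *
to(.5884,.260,.146)
save(bot.read_camera("wrist"),"w4.png")
E
```

```text
t 6.45 pos [0.5896 0.2626 0.237 ] xang 19.38600982250325 zax [ 0.0033  0.0019 -1.    ] F [-0.0941 -0.0522  0.3091] M [-0.024   0.0268  0.0383] w 85.20742229506837
tool delta cm [-0.2364  0.2128  9.0947]
```

View pics/w4.png

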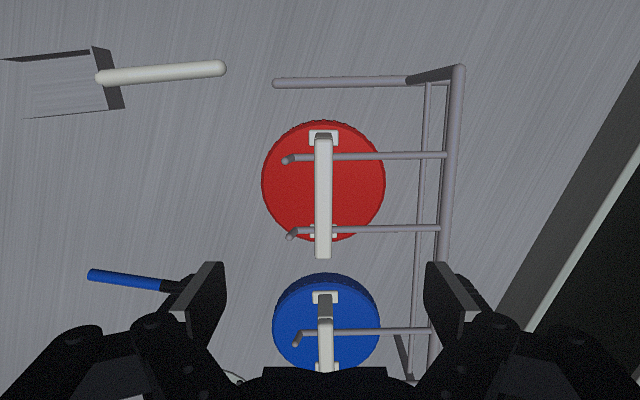

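Run:
```python
from st import *
p=bot.read_camera("wrist")
print(proj(p,(.5884,.26,.166)),proj(p,bot.get_obs()["eef_pos"]),ray(p,(320,200)))
for e in (-.048,.048): print(proj(p,(.5884-.3305*e,.26+.944*e,.172)))
```

```text
[322.8506 201.9126] [325.9292 235.2877] (array([0.5631, 0.3332, 0.4156]), array([ 0.0872, -0.2778, -0.9567]))
[322.8175 261.8646]
[322.8659 139.9334]
```

Emit:
{"fn": "step_arm", "kwargs": {"increments": [[-0.2,0.1,3,0,0,0,0],[0,0,3,0,0,0,0],[0,0,2,0,0,0,0],[0,0,1,0,0,0,0],[0,0,0,0,0,0,0],[0,0,0,0,0,0,0]]}}

```text
t: 7.15
eef_pos: [0.5877, 0.2609, 0.1459]
tool_rot: [-0.0, 0.986, 0.169, 0.001]
contact_force: [0.4, -0.6, -0.6]
gripper_width: 1.001
```

Run:
```python
from st import *
to(.5881,.261,.146)
p=bot.read_camera("wrist");save(p,"w5.png")
```

```text
t 7.15 pos [0.5877 0.2609 0.1459] xang 19.40497229969812 zax [ 0.0019  0.0011 -1.    ] F [ 0.3589 -0.6047 -0.5535] M [ 0.0457 -0.0255  0.0239] w 85.08563958865875
tool delta cm [ 0.046   0.0033 -0.0098]
```

View pics/w5.png

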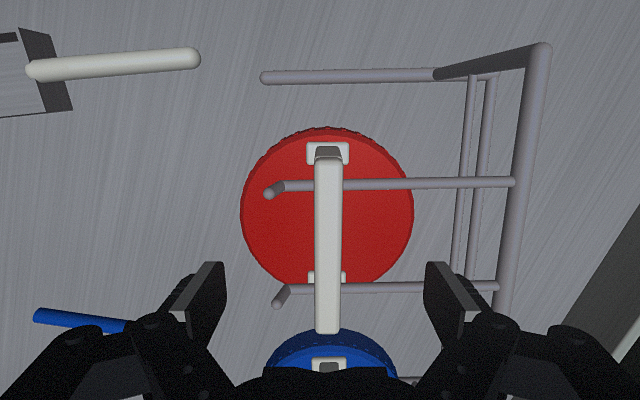

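The bar (column 328) is centred between the jaws (225 and 425), so I'll close on it.

Emit:
{"fn": "step_arm", "kwargs": {"increments": [[0,0,0,0,0,0,1],[0,0,0,0,0,0,1],[0,0,0,0,0,0,1],[0,0,0,0,0,0,1],[0,0,0,0,0,0,1],[0,0,0,0,0,0,1],[0,0,0,0,0,0,1],[0,0,0,0,0,0,1],[0,0,0,0,0,0,1],[0,0,0,0,0,0,1]], "squeeze": 90}}

```text
t: 8.2
eef_pos: [0.5868, 0.2602, 0.1444]
tool_rot: [0.0, 0.986, 0.169, -0.0]
contact_force: [0.5, -0.1, -1.3]
gripper_width: 0.0
```

Run:
```python
from st import *
st()
p=bot.read_camera("wrist");save(p,"w6.png")
```

```text
t 8.2 pos [0.5868 0.2602 0.1444] xang 19.41019917344264 zax [-0.0001 -0.0001 -1.    ] F [ 0.4535 -0.1412 -1.2888] M [ 0.043   0.0506 -0.0309] w 0.022578789189870472
```

View pics/w6.png

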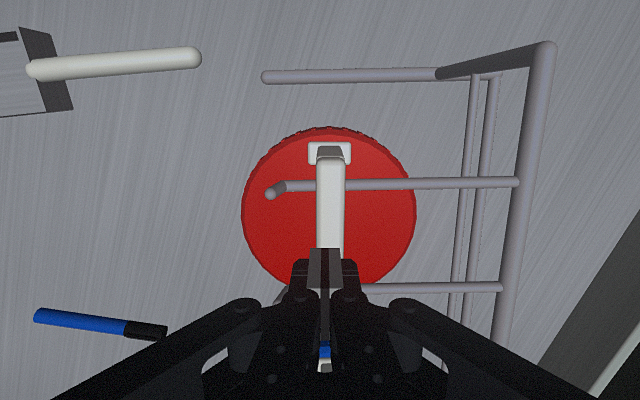

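The gripper shut completely (width 0), so it doesn't hold the bar. I'll look before moving.

Run:
```python
from st import *
o=bot.get_obs()
p=bot.read_camera("wrist");print("tcp in wrist",proj(p,o["eef_pos"]), "bar mid",proj(p,(.5881,.261,.172)))
for e in(-.048,.048): print(proj(p,(.5881-.3305*e,.261+.944*e,.172)))
w=p
p=bot.read_camera("scene");u=proj(p,o["eef_pos"]);print("scene",u)
x0,y0=int(u[0]-60),int(u[1]-60)
cv2.imwrite("pics/s6.png",cv2.resize(p["pixels"][y0:y0+100,x0:x0+130,::-1],None,fx=6,fy=6,interpolation=cv2.INTER_CUBIC))
cv2.imwrite("pics/w6z.png",cv2.resize(w["pixels"][220:400,220:440,::-1],None,fx=3.3,fy=3.3,interpolation=cv2.INTER_CUBIC))
```

```text
tcp in wrist [326.226  235.3397] bar mid [329.4227 256.8383]
[328.8487 338.7167]
[330.1035 159.7001]
scene [379.4667 186.8027]
```

View pics/s6.png

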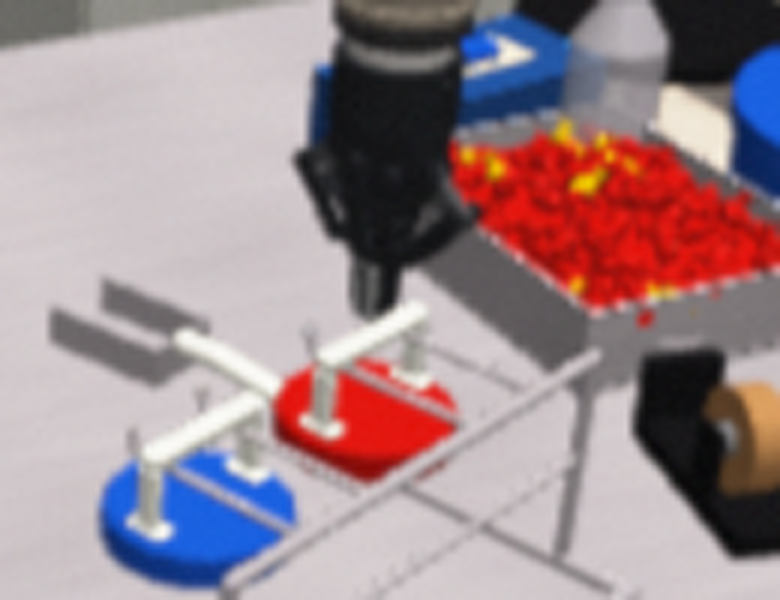

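View pics/w6z.png

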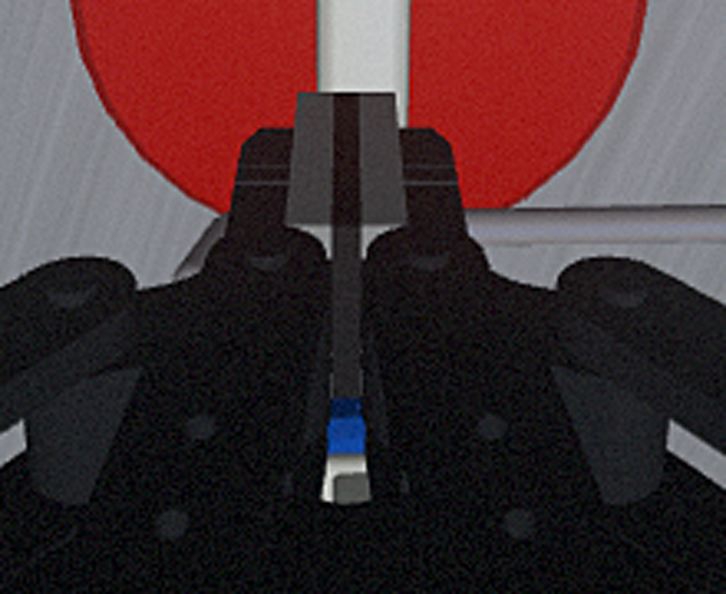

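Run:
```python
from st import *
o=bot.get_obs();print(o["eef_pos"])
w=bot.read_camera("wrist");p=bot.read_camera("scene");t=bot.read_camera("top")
print(tri([ray(p,(381.5,177.7)),ray(w,(325.5,248))]))
# bar ends in scene: red zoom (325,358) near end, (422,310) far end top ; blue (150,460),(262,398)
for nm,l in {"red":((325,358),(422,312)),"blue":((150,460),(262,400))}.items():
    for u in l: 
        px=(319+u[0]/6-.5,126+u[1]/6-.5); print(nm,px,atz(p,px,.172)[:2],atz(p,px,.15)[:2])
for q in("red_lid","red_lid_grip","blue_lid"):
    rs=[]
    for n in(p,t,w):
        r=bot.pinpoint(n,q)
        if r: print(q,np.round(r[0]["point"],1),r[0]["score"]);rs.append(ray(n,r[0]["point"]))
    if len(rs)>1: print("  ",*tri(rs))
x0,y0=190,150
cv2.imwrite("pics/t6.png",cv2.resize(t["pixels"][y0:y0+100,x0:x0+130,::-1],None,fx=6,fy=6,interpolation=cv2.INTER_CUBIC))
```

```text
[0.5869 0.2602 0.1444]
(array([0.5834, 0.2678, 0.1793]), [np.float64(0.00030377986703883684), np.float64(0.00030377986703885386)])
red (372.6666666666667, 185.16666666666666) [0.6066 0.2169] [0.5746 0.2379]
red (388.8333333333333, 177.5) [0.5815 0.3011] [0.5487 0.3249]
blue (343.5, 202.16666666666669) [0.6655 0.0695] [0.6353 0.0859]
blue (362.1666666666667, 192.16666666666669) [0.634  0.1584] [0.6028 0.1776]
red_lid [378.2 198.1] 0.76
red_lid [245.5 202.3] 0.73
red_lid [326.9 208.5] 0.96
   [0.5845 0.2618 0.0946] [np.float64(0.0011280639136523546), np.float64(0.003914227662113327), np.float64(0.0034828969354285264)]
red_lid_grip [382.  184.7] 0.79
red_lid_grip [242.1 197. ] 0.62
red_lid_grip [329.4 250. ] 0.62
   [0.5912 0.2624 0.1575] [np.float64(0.004426208013371479), np.float64(0.0012994884406454545), np.float64(0.00450534962723052)]
blue_lid [353.6 213.4] 0.83
blue_lid [297.5 182.4] 0.69
blue_lid [326.5 388.2] 0.93
   [0.6418 0.1186 0.1008] [np.float64(0.005762197857357718), np.float64(0.001682208135653594), np.float64(0.004545829053813439)]
```

View pics/t6.png

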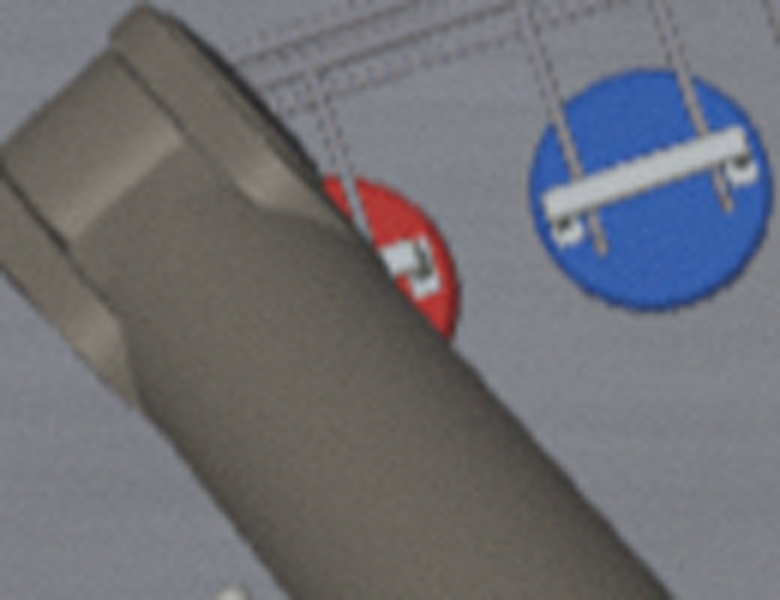

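Run:
```python
from st import *
o,r=st();t=o["eef_pos"]
w=bot.read_camera("wrist");p=bot.read_camera("scene")
for z in(0,-.01,-.02,-.03,-.035,-.04):
    print(z,[np.round(proj(w,t+r@np.array(v))) for v in((0,-.011,z),(-.0425,-.011,z-.013),(.0425,-.011,z-.013))],np.round(proj(p,t+r@np.array((0,0,z))),1))
```

```text
t 8.95 pos [0.5869 0.2602 0.1444] xang 19.408745690156483 zax [ 0.0001 -0.     -1.    ] F [-0.2419  0.1848 -0.1716] M [ 0.0137  0.0031 -0.0335] w 0.2507819268789541
0 [array([326., 217.]), array([245., 226.]), array([408., 226.])] [379.5 186.8]
-0.01 [array([326., 224.]), array([240., 233.]), array([413., 233.])] [379.7 184.5]
-0.02 [array([326., 231.]), array([235., 241.]), array([418., 241.])] [380.  182.1]
-0.03 [array([327., 239.]), array([230., 251.]), array([424., 251.])] [380.2 179.7]
-0.035 [array([327., 243.]), array([226., 256.]), array([427., 256.])] [380.3 178.5]
-0.04 [array([327., 248.]), array([223., 261.]), array([431., 261.])] [380.4 177.3]
```

Three views agree that the real fingertips sit about 38 mm short of the reported TCP (tips at z≈0.183, just above the bar), so the gripper closed on air and nothing was touched. I'll open it, go lower and check by image.

Emit:
{"fn": "step_arm", "kwargs": {"increments": [[0,0,0,0,0,0,0],[0,0,0,0,0,0,0],[0,0,0,0,0,0,0],[0,0,0,0,0,0,0],[0,0,0,0,0,0,0],[0,0,0,0,0,0,0],[0,0,0,0,0,0,0],[0,0,0,0,0,0,0]]}}

```text
t: 9.85
eef_pos: [0.5868, 0.2602, 0.1444]
tool_rot: [0.0, 0.986, 0.169, -0.0]
contact_force: [-0.4, 0.8, 0.2]
gripper_width: 1.004
```

Emit:
{"fn": "step_arm", "kwargs": {"increments": [[0.1,0,1,0,0,0,0],[0,0,1,0,0,0,0],[0,0,0.6,0,0,0,0],[0,0,0,0,0,0,0]]}}

```text
t: 10.25
eef_pos: [0.5868, 0.26, 0.1166]
tool_rot: [0.0, 0.986, 0.169, -0.001]
contact_force: [-0.3, -0.1, 0.2]
gripper_width: 1.001
```

Run:
```python
from st import *
to(.5881,.261,.108)
p=bot.read_camera("wrist");save(p,"w7.png")
p=bot.read_camera("scene")
x0,y0=319,126
cv2.imwrite("pics/s7.png",cv2.resize(p["pixels"][y0:y0+100,x0:x0+130,::-1],None,fx=6,fy=6,interpolation=cv2.INTER_CUBIC))
```

```text
t 10.25 pos [0.5868 0.26   0.1166] xang 19.41493733269524 zax [-0.0026 -0.0012 -1.    ] F [-0.2615 -0.1223  0.1821] M [-0.0134 -0.0362 -0.0138] w 85.06597228365683
tool delta cm [ 0.1566 -0.0554  0.8603]
```

View pics/w7.png

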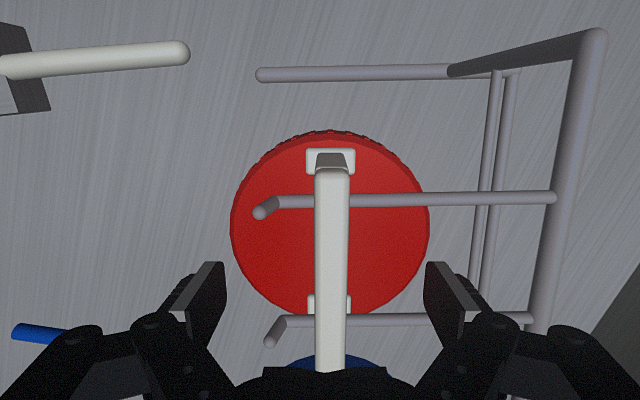

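View pics/s7.png

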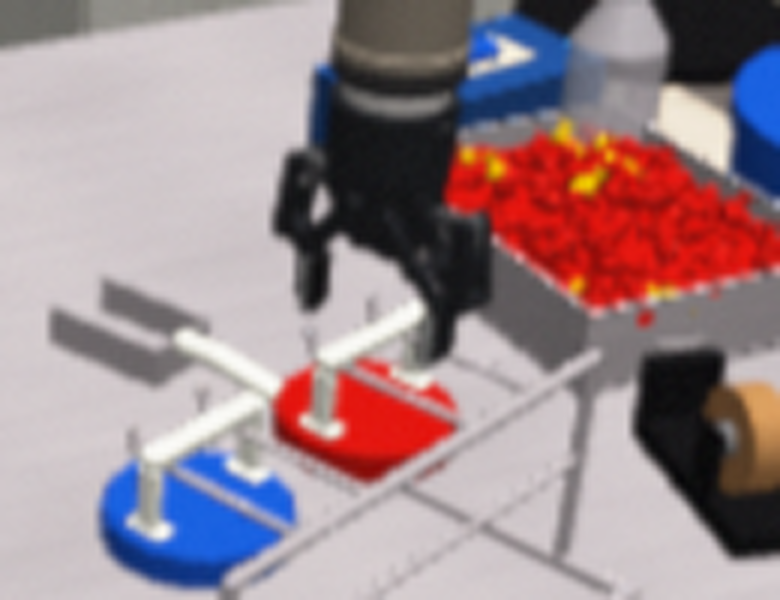

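Emit:
{"fn": "step_arm", "kwargs": {"increments": [[0.2,0,0.5,0,0,0,0],[0,0,0.4,0,0,0,0],[0,0,0,0,0,0,0],[0,0,0,0,0,0,1],[0,0,0,0,0,0,1],[0,0,0,0,0,0,1],[0,0,0,0,0,0,1],[0,0,0,0,0,0,1],[0,0,0,0,0,0,1],[0,0,0,0,0,0,1],[0,0,0,0,0,0,1],[0,0,0,0,0,0,1]], "squeeze": 90}}

```text
t: 11.55
eef_pos: [0.5899, 0.2614, 0.1097]
tool_rot: [-0.0, 0.986, 0.169, 0.0]
contact_force: [-0.1, -0.6, 2.3]
gripper_width: 0.14
```

Run:
```python
from st import *
to(.5881,.261,.108)
p=bot.read_camera("wrist");save(p,"w8.png")
p=bot.read_camera("scene")
x0,y0=319,126
cv2.imwrite("pics/s8.png",cv2.resize(p["pixels"][y0:y0+100,x0:x0+130,::-1],None,fx=6,fy=6,interpolation=cv2.INTER_CUBIC))
```

```text
t 11.55 pos [0.5899 0.2614 0.1097] xang 19.40590374594184 zax [ 0.0005  0.0003 -1.    ] F [-0.1059 -0.5996  2.3404] M [-0.0473  0.012  -0.0254] w 11.865509304956518
tool delta cm [-0.1807 -0.022   0.1694]
```

View pics/w8.png

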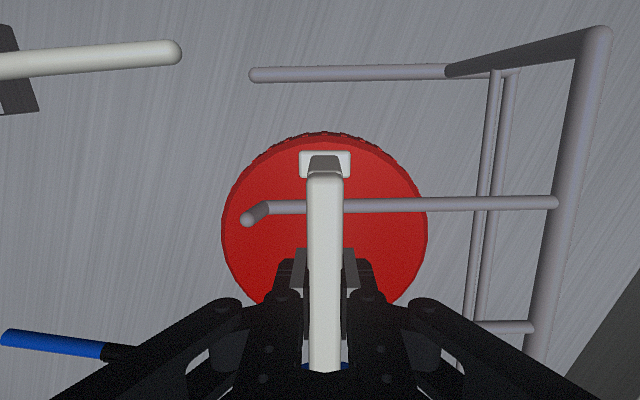

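View pics/s8.png

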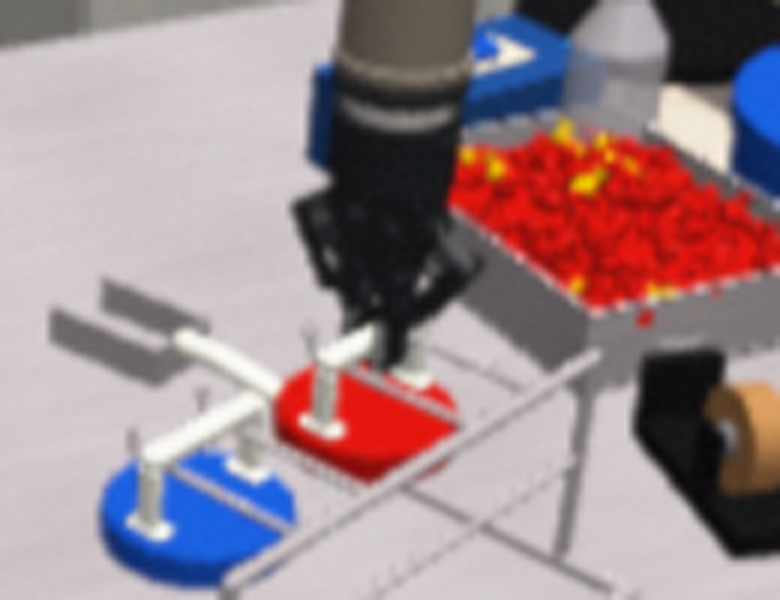

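It's gripped (about 12–14 mm opening). Lifting 24 mm.

Emit:
{"fn": "step_arm", "kwargs": {"increments": [[0,0,-0.6,0,0,0,1],[0,0,-0.6,0,0,0,1],[0,0,-0.6,0,0,0,1],[0,0,-0.6,0,0,0,1],[0,0,0,0,0,0,1],[0,0,0,0,0,0,1]]}}

```text
t: 12.25
eef_pos: [0.5897, 0.2612, 0.1336]
tool_rot: [-0.0, 0.986, 0.169, 0.0]
contact_force: [0.1, -0.4, -0.9]
gripper_width: 0.143
```

Run:
```python
from st import *
st()
p=bot.read_camera("wrist");save(p,"w9.png")
p=bot.read_camera("scene")
x0,y0=319,126
cv2.imwrite("pics/s9.png",cv2.resize(p["pixels"][y0:y0+100,x0:x0+130,::-1],None,fx=6,fy=6,interpolation=cv2.INTER_CUBIC))
```

```text
t 12.25 pos [0.5897 0.2612 0.1336] xang 19.402853368253307 zax [ 0.0003  0.0001 -1.    ] F [ 0.0664 -0.3686 -0.8923] M [-0.0266 -0.0088  0.0258] w 12.161991941209205
```

View pics/w9.png

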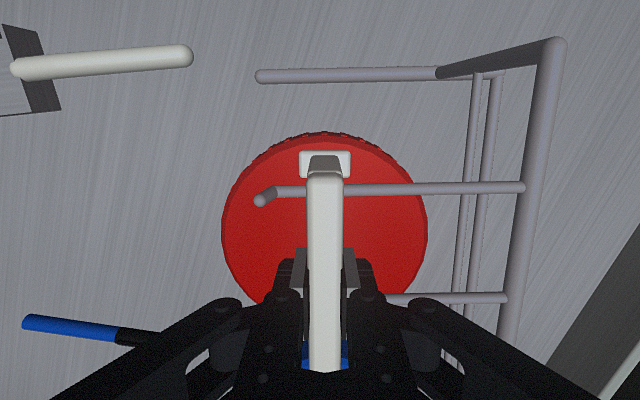

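View pics/s9.png

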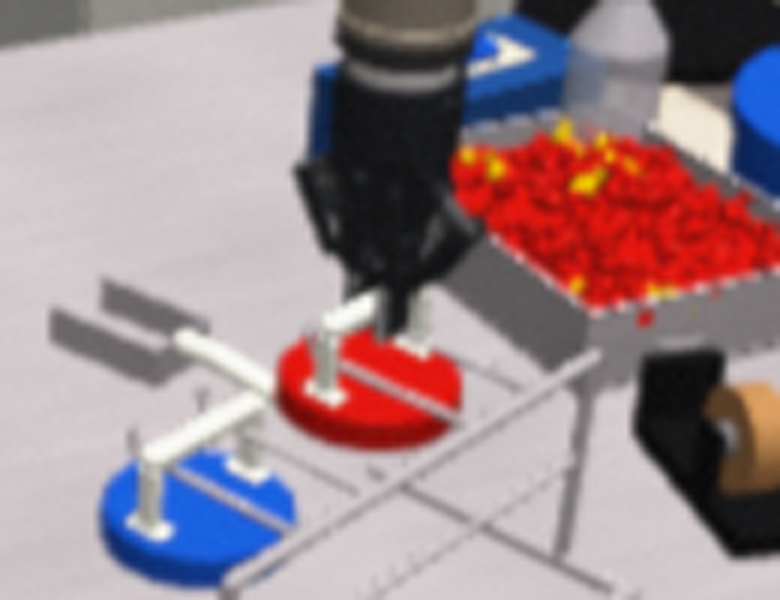

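The lid rose cleanly; the prongs now sit well below the bar. Drawing back along the rack's -x.

Emit:
{"fn": "step_arm", "kwargs": {"increments": [[-1,0,0,0,0,0,1],[-1.5,0,0,0,0,0,1],[-1.5,0,0,0,0,0,1],[-1.5,0,0,0,0,0,1],[-1.5,0,0,0,0,0,1],[-1.5,0,0,0,0,0,1],[-1.5,0,0,0,0,0,1],[-1,0,0,0,0,0,1],[0,0,0,0,0,0,1],[0,0,0,0,0,0,1]]}}

```text
t: 13.35
eef_pos: [0.4863, 0.2247, 0.1336]
tool_rot: [0.0, 0.986, 0.168, 0.0]
contact_force: [0.0, -0.6, -1.0]
gripper_width: 0.146
```

Run:
```python
from st import *
st()
p=bot.read_camera("wrist");save(p,"w10.png")
p=bot.read_camera("scene")
x0,y0=299,126
cv2.imwrite("pics/s10.png",cv2.resize(p["pixels"][y0:y0+100,x0:x0+130,::-1],None,fx=6,fy=6,interpolation=cv2.INTER_CUBIC))
```

```text
t 13.35 pos [0.4863 0.2247 0.1336] xang 19.4000425080827 zax [ 0.0007  0.0001 -1.    ] F [ 0.0455 -0.6273 -0.9957] M [-0.0105 -0.0159 -0.0227] w 12.397637002695458
```

View pics/w10.png

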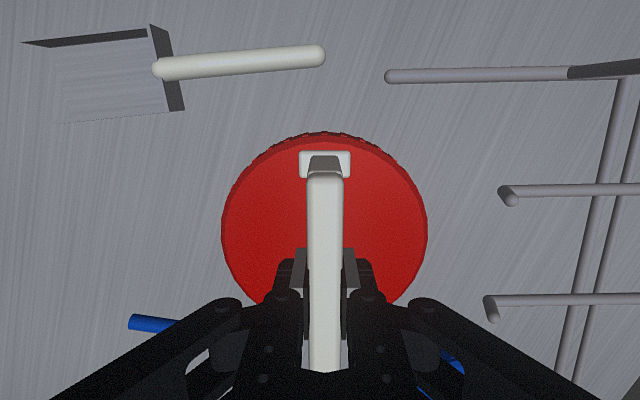

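View pics/s10.png

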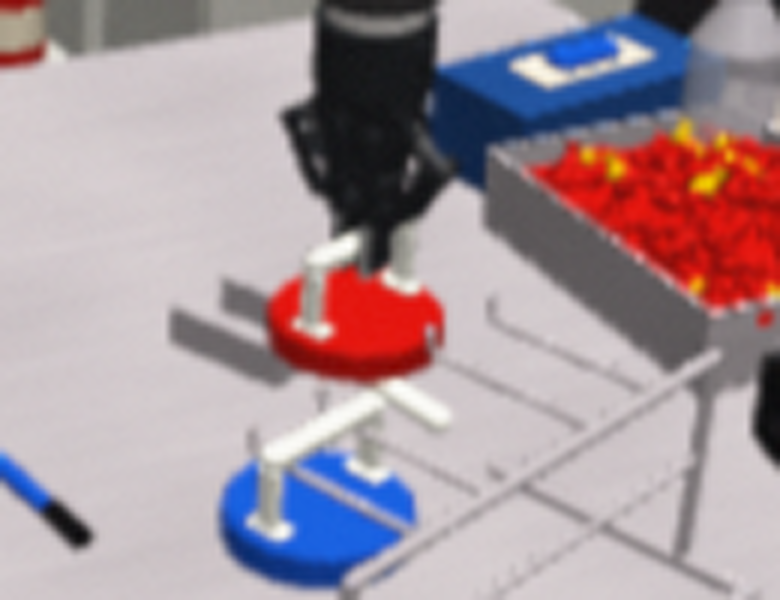

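Clear of the tips (lid's right edge at column 428, prong tips at 490) and level. Raising it and carrying it towards the jar.

Emit:
{"fn": "step_arm", "kwargs": {"increments": [[0,0,-1,0,0,0,1],[0,0,-2,0,0,0,1],[0,0,-2.5,0,0,0,1],[0,0,-2.5,0,0,0,1],[-0.2,1,-2,0,0,0,1],[-0.4,2,-1,0,0,0,1],[-0.6,3,0,0,0,0,1],[-0.6,3,0,0,0,0,1],[-0.6,3,0,0,0,0,1],[-0.6,3.5,0,0,0,0,1],[-0.6,3.5,0,0,0,0,1],[-0.6,3.5,0,0,0,0,1],[-0.6,3.5,0,0,0,0,1],[-0.6,3,0,0,0,0,1],[-0.6,3,0,0,0,0,1],[-0.6,3,0,0,0,0,1],[-0.4,2,0,0,0,0,1],[-0.2,1,0,0,0,0,1],[0,0,0,0,0,0,1],[0,0,0,0,0,0,1]]}}

```text
t: 15.45
eef_pos: [0.5445, -0.1562, 0.2436]
tool_rot: [-0.0, 0.986, 0.169, 0.0]
contact_force: [0.4, 0.8, -1.4]
gripper_width: 0.145
```

```bash
cat > lid.py <<'E'
from ov import *
from st import *
from scipy.optimize import least_squares
def lidfit(name,zrel=(-.0137,.0103)):
    o,r=st();t=o["eef_pos"];p=bot.read_camera(name);save(p,name+"_lid.png")
    px=p["pixels"].astype(np.float32)
    hsv=cv2.cvtColor(p["pixels"],cv2.COLOR_RGB2HSV)
    m=(((hsv[:,:,0]<8)|(hsv[:,:,0]>172))&(hsv[:,:,1]>150)&(hsv[:,:,2]>60)).astype(np.uint8)
    n,l,s,c=cv2.connectedComponentsWithStats(m)
    u=proj(p,t+np.array([0,0,.0]));
    k=max(range(1,n),key=lambda i:s[i,4]-50*np.hypot(*(c[i]-u)))
    print(name,"comp",s[k],c[k]);return p,o,r,(l==k)
if __name__=="__main__":
    for n in("wrist","scene","top"):
        p,o,r,m=lidfit(n)
        for q in("red_lid","red_lid_grip"):
            print(q,[(np.round(a["point"],1),round(a["score"],2),(r.T@(atz(p,a["point"],o["eef_pos"][2]+(-.0137 if q=="red_lid" else .0563))-o["eef_pos"]))[:2]) for a in bot.pinpoint(p,q)])
E
python3 lid.py
```

```text
t 15.45 pos [ 0.5445 -0.1562  0.2436] xang 19.484677721368612 zax [ 0.0002  0.0009 -1.    ] F [ 0.3798  0.7559 -1.3611] M [ 0.0748 -0.0005  0.0169] w 12.332650825345008
wrist comp [  221   131   207   173 19902] [323.6946 215.1226]
red_lid [(array([321.9, 224. ]), 0.87, array([-0.0026, -0.0016])), (array([302.7, 360.2]), 0.55, array([-0.0161,  0.0992])), (array([475.8, 190.2]), 0.17, array([ 0.0878, -0.0228]))]
red_lid_grip [(array([325.1, 287.5]), 0.58, array([-0.0007, -0.0008]))]
t 15.6 pos [ 0.5444 -0.1559  0.2436] xang 19.545490503423704 zax [ 0.0002  0.0004 -1.    ] F [-0.2149 -0.4132 -1.684 ] M [-0.0267  0.0002 -0.0231] w 12.468280435815808
scene comp [249 170  35  22 537] [266.9441 181.3855]
red_lid [(array([265.8, 184.8]), 0.74, array([0.004 , 0.0053]))]
red_lid_grip [(array([264.4, 166.7]), 0.76, array([0.0092, 0.0091])), (array([349.4, 213.8]), 0.39, array([0.3719, 0.0064]))]
t 15.75 pos [ 0.5443 -0.1568  0.2435] xang 19.484494494074756 zax [ 0.0002  0.0001 -1.    ] F [ 0.1392 -0.2425 -1.4267] M [0.0221 0.0152 0.007 ] w 12.31213649584272
top comp [379 196  27  43 576] [391.8837 218.4323]
red_lid [(array([400.6, 216.6]), 0.66, array([-0.0009,  0.0005]))]
red_lid_grip [(array([406.9, 216.6]), 0.74, array([-0.006,  0.003]))]
```

View pics/wrist_lid.png

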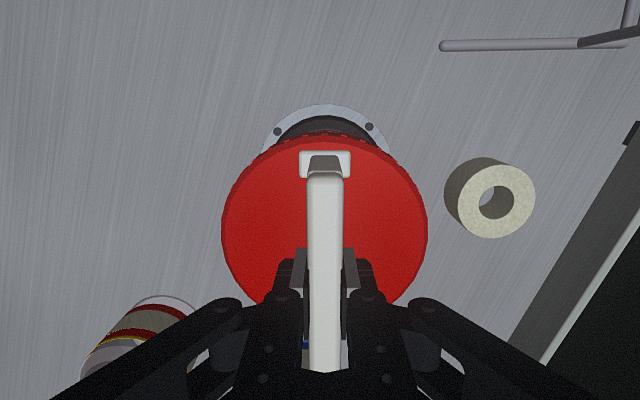

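View pics/scene_lid.png

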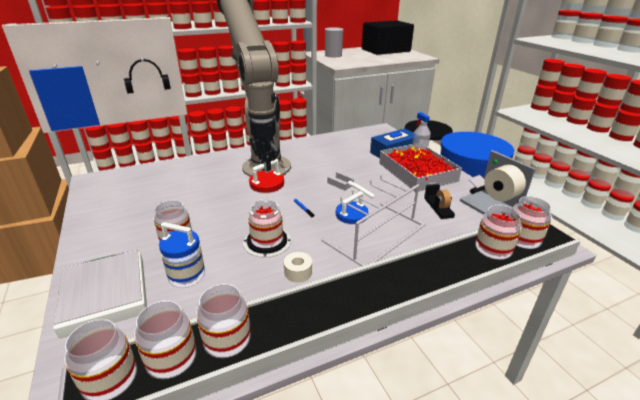

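```bash
cat > lf2.py <<'E'
from lid import *
def bnd(p,m,rmax):
    c,_=cv2.findContours(m.astype(np.uint8),cv2.RETR_EXTERNAL,cv2.CHAIN_APPROX_NONE)
    c=max(c,key=len);h=cv2.convexHull(c)[:,0].astype(float)
    # densify hull, keep only those near true contour
    cc=c[:,0].astype(float);out=[]
    for q in cc:
        if q[1]<rmax and abs(cv2.pointPolygonTest(h.astype(np.float32).reshape(-1,1,2),(float(q[0]),float(q[1])),True))<1.5: out.append(q)
    return np.array(out)
def model(p,o,r,v):
    a=np.linspace(0,2*np.pi,180);P=[]
    for z in(0,.024):
        for t in a: P.append(proj(p,o["eef_pos"]+r@np.array([v[0]+.057*np.cos(t),v[1]+.057*np.sin(t),-(v[2]+z)])))
    return cv2.convexHull(np.array(P,np.float32))
def run():
    D=[]
    for n,rm in(("wrist",262),):
        p,o,r,m=lidfit(n);D.append((p,o,r,bnd(p,m,rm)));print(n,len(D[-1][3]))
    def res(v,D):
        e=[]
        for p,o,r,b in D:
            h=model(p,o,r,v);e+=[cv2.pointPolygonTest(h,(float(q[0]),float(q[1])),True) for q in b]
        return np.array(e)-.5
    for fz in(-.0137,None):
        f=(lambda v:res([v[0],v[1],fz],D)) if fz else (lambda v:res(v,D))
        s=least_squares(f,[0,0] if fz else [0,0,-.0137],loss="soft_l1",diff_step=1e-3,x_scale=.01)
        print("wrist fit",fz,s.x,np.std(s.fun),np.mean(s.fun))
if __name__=="__main__": run()
E
python3 lf2.py
```

```text
t 15.9 pos [ 0.5443 -0.1574  0.2434] xang 19.429812217420903 zax [ 0. -0. -1.] F [-0.9045 -0.1239 -2.1736] M [-0.0154  0.0256 -0.0087] w 12.340685405215146
wrist comp [  221   131   207   173 19904] [323.6765 215.1261]
wrist 329
wrist fit -0.0137 [-0.0013  0.0002] 1.4284955473643743 0.8865336732143986
wrist fit None [-0.0013  0.0002 -0.0182] 0.5764642558839894 0.0039582383656809
```

```bash
python3 - <<'E'
import re
s=open('lf2.py').read()
s=s.replace('''        s=least_squares(f,[0,0] if fz else [0,0,-.0137],loss="soft_l1",diff_step=1e-3,x_scale=.01)
        print("wrist fit",fz,s.x,np.std(s.fun),np.mean(s.fun))''','''        from scipy.optimize import minimize
        g=lambda v:np.mean(np.sqrt(1+f(v)**2))
        n=2 if fz else 3
        s=minimize(g,[0.002,0.002,-.014][:n],method="Nelder-Mead",options=dict(initial_simplex=np.vstack([[0.002,0.002,-.014][:n]]+[np.array([0.002,0.002,-.014][:n])+.004*np.eye(n)[i] for i in range(n)]),xatol=1e-5,fatol=1e-6))
        print("wrist fit",fz,s.x,np.std(f(s.x)),np.mean(f(s.x)))''')
open('lf2.py','w').write(s)
E
python3 lf2.py
```

```text
t 15.95 pos [ 0.5442 -0.1575  0.2434] xang 19.42177711588094 zax [-0.     -0.0001 -1.    ] F [-0.0166  0.0369 -1.3883] M [-0.0082 -0.0721  0.022 ] w 12.046679404694558
wrist comp [  221   131   207   173 19898] [323.6877 215.1241]
wrist 332
wrist fit -0.0137 [-0.0012  0.0002] 1.43019576117984 0.8677200054252628
wrist fit None [-0.0013  0.0002 -0.0182] 0.5851297523486675 -1.2338317134879893e-05
```

Emit:
{"fn": "step_arm", "kwargs": {"increments": [[0.2,0.8,1,0,0,0,1],[0,0.7,1.5,0,0,0,1],[0,0,1.5,0,0,0,1],[0,0,1.2,0,0,0,1],[0,0,0.6,0,0,0,1],[0,0,0,0,0,0,1],[0,0,0,0,0,0,1],[0,0,0,0,0,0,1]]}}

```text
t: 16.8
eef_pos: [0.5517, -0.1711, 0.1861]
tool_rot: [0.0, 0.986, 0.169, 0.001]
contact_force: [0.4, -0.5, -1.3]
gripper_width: 0.145
```

Run:
```python
from ov import *
from st import *
to(.5512,-.1712,.185)
for n in("scene","top"):
    p=bot.read_camera(n);u=proj(p,(.55,-.172,.15));x0,y0=int(u[0]-50),int(u[1]-45);s=6
    im=cv2.resize(p["pixels"][y0:y0+90,x0:x0+100,::-1],None,fx=s,fy=s,interpolation=cv2.INTER_CUBIC)
    c=(.5503,-.1716)
    circ(p,im,c,.171,.057,(0,255,0),s,x0,y0);circ(p,im,c,.14,.0505,(255,255,0),s,x0,y0);circ(p,im,c,.195,.057,(0,255,0),s,x0,y0)
    circ(p,im,c,.0,.085,(255,0,255),s,x0,y0)
    cv2.imwrite(f"pics/{n}11.png",im)
```

```text
t 16.8 pos [ 0.5517 -0.1711  0.1861] xang 19.418567274252435 zax [ 0.0013 -0.0004 -1.    ] F [ 0.4138 -0.4751 -1.2519] M [ 0.0332  0.0135 -0.0053] w 12.295896745379082
tool delta cm [-0.049  -0.0046  0.1133]
```

View pics/scene11.png

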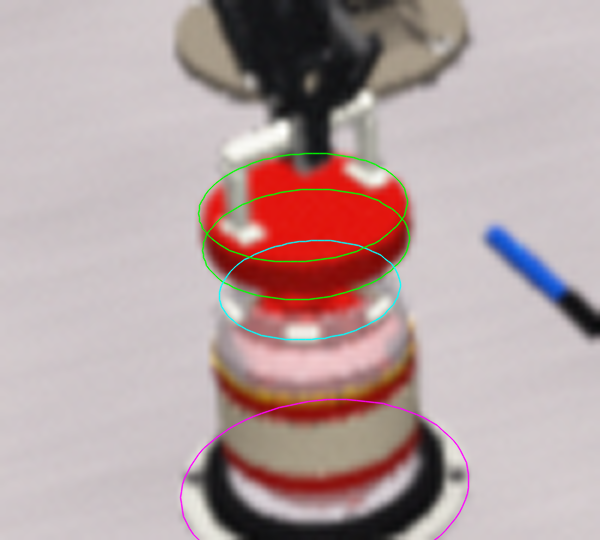

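View pics/top11.png

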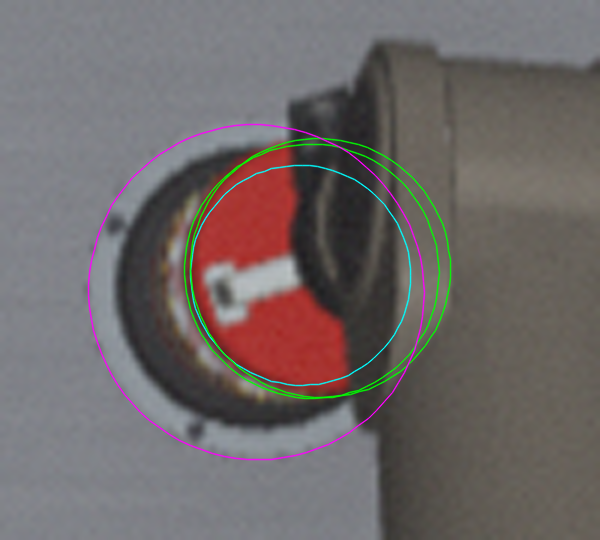

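Lid and jar models line up in both views. Lowering until just above the tabs while watching the force.

Emit:
{"fn": "step_arm", "kwargs": {"increments": [[0,0,0.8,0,0,0,1],[0,0,0.6,0,0,0,1],[0,0,0.4,0,0,0,1],[0,0,0.3,0,0,0,1],[0,0,0,0,0,0,1],[0,0,0,0,0,0,1]]}}

```text
t: 17.5
eef_pos: [0.5512, -0.1711, 0.1644]
tool_rot: [-0.0, 0.986, 0.169, 0.0]
contact_force: [0.9, 0.0, -1.0]
gripper_width: 0.144
```

Run:
```python
from st import *
to(.5512,-.1712,.157)
```

```text
t 17.5 pos [ 0.5512 -0.1711  0.1644] xang 19.40787200927074 zax [ 0.      0.0001 -1.    ] F [ 0.9076  0.0379 -1.0153] M [ 0.02   -0.0067  0.0175] w 12.21777272763321
tool delta cm [-0.0029  0.0079  0.7366]
```

Emit:
{"fn": "step_arm", "kwargs": {"increments": [[0,0,0.2,0,0,0,1],[0,0,0.2,0,0,0,1],[0,0,0,0,0,0,1]]}}

```text
t: 17.8
eef_pos: [0.551, -0.1711, 0.1601]
tool_rot: [-0.0, 0.986, 0.169, -0.0]
contact_force: [0.1, 0.1, -1.4]
gripper_width: 0.145
```

Emit:
{"fn": "step_arm", "kwargs": {"increments": [[0,0,0.2,0,0,0,1],[0,0,0.1,0,0,0,1],[0,0,0,0,0,0,1]]}}

```text
t: 18.1
eef_pos: [0.5512, -0.1712, 0.1574]
tool_rot: [0.0, 0.986, 0.169, 0.0]
contact_force: [0.2, -0.6, -1.0]
gripper_width: 0.146
```

Emit:
{"fn": "step_arm", "kwargs": {"increments": [[0,0,0.1,0,0,0,1],[0,0,0.1,0,0,0,1],[0,0,0,0,0,0,1]]}}

```text
t: 18.4
eef_pos: [0.552, -0.1714, 0.1566]
tool_rot: [0.001, 0.986, 0.169, 0.001]
contact_force: [-0.7, 0.4, 5.6]
gripper_width: 0.143
```

Contact began at TCP z≈0.157 (lid origin 0.143), exactly where the tabs should be, so the neck is entered. Pushing on.

Emit:
{"fn": "step_arm", "kwargs": {"increments": [[0,0,0.1,0,0,0,1],[0,0,0.1,0,0,0,1],[0,0,0,0,0,0,1]]}}

```text
t: 18.7
eef_pos: [0.553, -0.1715, 0.1558]
tool_rot: [0.001, 0.986, 0.169, 0.002]
contact_force: [-0.4, 0.4, 11.1]
gripper_width: 0.146
```

Run:
```python
from st import *
st()
```

```text
t 18.7 pos [ 0.553  -0.1715  0.1558] xang 19.404308742422934 zax [ 0.0041 -0.0014 -1.    ] F [-0.4451  0.4303 11.1413] M [-0.0453  0.4753  0.0291] w 12.44863168374446
```

Emit:
{"fn": "step_arm", "kwargs": {"increments": [[0,0,0.1,0,0,0,1],[0,0,0.1,0,0,0,1],[0,0,0,0,0,0,1]]}}

```text
t: 19.0
eef_pos: [0.5532, -0.1716, 0.154]
tool_rot: [0.001, 0.986, 0.169, 0.002]
contact_force: [-1.7, -0.8, 12.2]
gripper_width: 0.144
```

Run:
```python
from st import *
st()
```

```text
t 19.0 pos [ 0.5532 -0.1716  0.154 ] xang 19.405065893609127 zax [ 0.0045 -0.0016 -1.    ] F [-1.7344 -0.7737 12.2329] M [-0.0899  0.4085  0.0363] w 12.2668848474965
```

Emit:
{"fn": "step_arm", "kwargs": {"increments": [[0,0,0.1,0,0,0,1],[0,0,0.1,0,0,0,1],[0,0,0,0,0,0,1]]}}

```text
t: 19.3
eef_pos: [0.5521, -0.1716, 0.1505]
tool_rot: [0.001, 0.986, 0.168, 0.001]
contact_force: [0.2, -0.8, 2.9]
gripper_width: 0.142
```

Emit:
{"fn": "step_arm", "kwargs": {"increments": [[0,0,0.1,0,0,0,1],[0,0,0.1,0,0,0,1],[0,0,0,0,0,0,1]]}}

```text
t: 19.6
eef_pos: [0.5507, -0.1714, 0.1464]
tool_rot: [-0.0, 0.986, 0.168, -0.0]
contact_force: [2.3, -1.6, -5.8]
gripper_width: 0.144
```

Run:
```python
from st import *
st()
```

```text
t 19.6 pos [ 0.5507 -0.1714  0.1464] xang 19.394034635125298 zax [-0.001   0.0001 -1.    ] F [ 2.2693 -1.6314 -5.7507] M [-0.541  -0.5325  0.06  ] w 12.260457159681845
```

Snapped past the tabs, and they now draw the lid down (Fz -5.8). Continuing to home.

Emit:
{"fn": "step_arm", "kwargs": {"increments": [[0,0,0.1,0,0,0,1],[0,0,0.1,0,0,0,1],[0,0,0,0,0,0,1]]}}

```text
t: 19.9
eef_pos: [0.5506, -0.171, 0.1449]
tool_rot: [-0.0, 0.986, 0.169, -0.001]
contact_force: [0.4, -2.1, -4.6]
gripper_width: 0.145
```

Emit:
{"fn": "step_arm", "kwargs": {"increments": [[0,0,0.1,0,0,0,1],[0,0,0.1,0,0,0,1],[0,0,0,0,0,0,1]]}}

```text
t: 20.2
eef_pos: [0.5512, -0.1708, 0.1437]
tool_rot: [-0.0, 0.986, 0.169, 0.0]
contact_force: [-1.1, 0.2, -0.1]
gripper_width: 0.145
```

Run:
```python
from st import *
st()
```

```text
t 20.2 pos [ 0.5512 -0.1708  0.1437] xang 19.42181247744495 zax [ 0.0002  0.0002 -1.    ] F [-1.1436  0.2216 -0.0662] M [ 0.0157  0.1075 -0.0112] w 12.34303244767369
```

Contact at exactly the expected home height (0.1437). Building up the push.

Emit:
{"fn": "step_arm", "kwargs": {"increments": [[0,0,0.1,0,0,0,1],[0,0,0.1,0,0,0,1],[0,0,0,0,0,0,1],[0,0,0,0,0,0,1]]}}

```text
t: 20.6
eef_pos: [0.5515, -0.1709, 0.1434]
tool_rot: [0.0, 0.986, 0.169, 0.0]
contact_force: [-5.4, 0.3, 13.0]
gripper_width: 0.142
```

Run:
```python
from st import *
st()
```

```text
t 20.6 pos [ 0.5515 -0.1709  0.1434] xang 19.41579454125329 zax [ 0.0009 -0.0006 -1.    ] F [-5.4354  0.2904 13.0314] M [0.2448 1.146  0.0314] w 12.066494867378752
```

Home and firm. Trimming the push towards 10 N and easing the small sideways load.

Emit:
{"fn": "step_arm", "kwargs": {"increments": [[-0.1,0,-0.03,0,0,0,1],[0,0,0,0,0,0,1],[0,0,0,0,0,0,1],[0,0,0,0,0,0,1]]}}

```text
t: 21.0
eef_pos: [0.5514, -0.1709, 0.1434]
tool_rot: [0.0, 0.986, 0.169, 0.001]
contact_force: [-2.6, 0.6, 8.6]
gripper_width: 0.147
```

Run:
```python
from st import *
from ov import *
F=[]
for n in("scene","wrist","top","scene","scene"):
    p=bot.read_camera(n);F.append(bot.get_obs()["contact_force"])
    if n!="wrist":
        u=proj(p,(.55,-.172,.15));x0,y0=int(u[0]-50),int(u[1]-45)
        cv2.imwrite(f"pics/{n}20.png",cv2.resize(p["pixels"][y0:y0+90,x0:x0+100,::-1],None,fx=6,fy=6,interpolation=cv2.INTER_CUBIC))
        save(p,n+"_f.png")
    else: save(p,"w20.png")
st();print(np.array(F))
```

```text
t 21.25 pos [ 0.5514 -0.1709  0.1434] xang 19.42853732903297 zax [ 0.0025 -0.0001 -1.    ] F [-2.0111  1.4274  9.1204] M [ 0.2873  0.4498 -0.0652] w 12.333955090156202
[[-2.033   1.5764  8.6199]
 [-1.4218  0.913   8.5321]
 [-2.1957  1.1281  9.0433]
 [-1.6921  2.084   8.6641]
 [-2.0111  1.4274  9.1204]]
```

View pics/scene20.png

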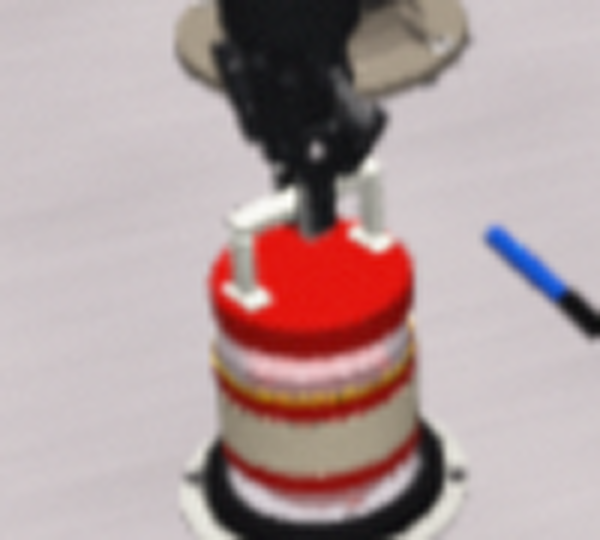

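View pics/w20.png

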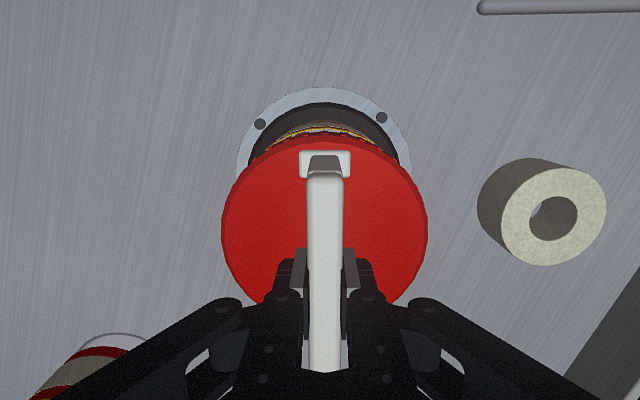

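View pics/scene_f.png

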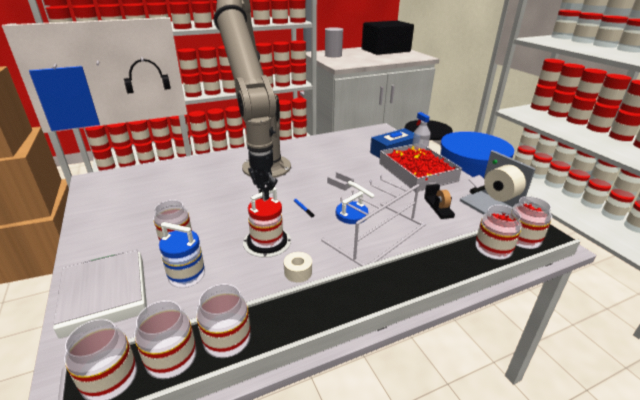

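The closed lid sits level and centred in the scene view. The blue lid and the other things are untouched. The push is steady at about 9 N at the wrist, plus the lid's 1 N weight, so about 10 N on the rim. Handing in.

Run:
```python
from st import *
st();print(bot.hand_in())
```

```text
t 21.25 pos [ 0.5514 -0.1709  0.1434] xang 19.42853732903297 zax [ 0.0025 -0.0001 -1.    ] F [-2.0111  1.4274  9.1204] M [ 0.2873  0.4498 -0.0652] w 12.333955090156202
the job is handed in; nothing more can be done
None
```

The red lid is on the nest jar, snapped home and level. I handed in at 21.3 s with the arm still gripping the handle and pressing down. I lifted the lid 24 mm off its hooks, drew it 110 mm clear of the rack, then raised it and carried it to the jar. It was never dropped or set down.

**Final checks**
- **Snap:** the tabs met the lid at the expected height. The push rose to about 12 N, then dropped as the lid passed them, and the tabs drew it down about 6 N.
- **Seating:** the lid went firm exactly at the calculated home height, and the tool tilts only about 0.15°.
- **Push:** steady at 8.5–9.1 N at the wrist. With the lid's own weight that is about 10 N on the rim, plus about 2 N sideways.
- **Surroundings:** in the last scene picture the blue lid still hangs on its hooks and the other things look unmoved.

**What disagreed**
- **Fingertips short of the reported position:** the images put the real fingertips about 38 mm short of the reported tool point. My first grasp therefore closed on air just above the bar, touching nothing. I measured the gap in the images, went lower and gripped properly.
- **Lid height in the grip:** the wrist-camera fit put the lid about 4 mm lower than I calculated from the hanging height. The contact heights matched the calculated one.

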